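# Empty the tipping bowl of turned spacers into the catch tray

## Task

Empty the steel tipping bowl: slide the blue catch tray in under it, let the bowl off its red sprung catch, and tip it over by its handle bar until all three aluminium spacers have slid out into the tray. Then stand the bowl upright again until the catch clicks in and holds it; leave the spacers in the tray and the other things on the bench where they are.

Things in the scene. Friction and masses are not known exactly. Their poses are not given: they have to be found in the camera images.
- bowl_pivot (a point): Middle of the bowl's tipping axis, on the fixed grey stand, 165 mm above the 4 mm rubber mat. x of this frame runs along the axis, away from the robot; the bowl pours to the -y side (robot's right); z up. The axis is carried by two upright plates at x = -100 and +100 mm, 8 mm thick, 188 mm high, 46 mm wide in y.
- tray_stop (a point): Middle of the stand's two rubber buffers, 14 mm above the mat, 44 mm to the +y side of the axis; same axes as bowl_pivot. The buffers face -y and stop the tray. Tray bay: between the plates' feet, which lie at y = -47 to +47 mm of the axis, 8 mm high, 172 mm clear between them in x, open towards -y.
- bowl (a joint): Tipping angle of the bowl, rad: 0 upright, grows as it tips to -y; stops at -0.10 and 2.05. Latched it reads about 0.02. Its middle is 13 mm to the -y side of the axis: off the catch, full or empty, it nods over by itself to somewhere in 0.4 to 1.2 and must be pushed on. The spacers slide out at about 1.6 to 2.05, some more readily than others; one that hangs up comes out by rocking.
- bowl_floor (a point): Middle of the bowl's inner floor, 51 mm below the axis when upright; turns with the bowl, z towards the mouth. Round steel bowl, 176 mm across the rim, 106 mm across the bottom, 100 mm high, wall 4 mm, 0.5 to 0.75 kg. At 2.05 rad its rim is lowest, 55 mm above the mat (10 mm over the tray), right below the axis; what slides out lands from there to about 100 mm to the -y side.
- bowl_handle (a point): Centre of the bowl's handle bar: black, round, 16 mm thick, 112 mm long along the axis, on two rods 50 mm either side. It turns with the bowl, 141 mm from the axis: upright it stands 100 mm to the +y side and 100 mm above the axis, at 0.79 rad right above it, at 2.05 rad 134 mm to the -y side and 43 mm above it. Free for fingers on both sides.
- catch_pad (a point): Centre of the top of the red thumb pad (34 mm in x, 28 mm in y) of the sprung catch, at the front left of the stand, about 243 mm above the bench. Pressed down 10 to 14 mm with 4 to 7 N it lifts the nose at its other end off the bowl's pin and the bowl nods over; keep it down until the bowl is past about 0.3 rad. It springs up when let go.
- catch (a joint): Angle of the catch, rad: 0 at rest, grows as the pad is pressed, stop at 0.34; the nose clears the pin at about 0.2. As the bowl comes back, its pin lifts the sloped nose from about 0.4 rad of the bowl on, and the nose drops behind it when the bowl passes about 0.02; carried on to its stop at -0.10 it is sure to be caught. This takes 2 to 6 N at the handle bar.
- tray_handle (a point): Centre of the tray's handle, a black round bar 12 mm thick, 92 mm long along the tray's x, 44 mm out from the tray's -y end wall (134 mm from the tray's middle), 32 mm above its underside, on two rods 42 mm either side.
- tray_floor (a point): Middle of the inner floor (3 mm above the underside) of the loose blue sheet tray, 140 mm along x, 180 mm along y, 45 mm high, walls 3 mm, 0.45 kg. It lies on the mat right of the stand, handle to the right (-y), and slides. Its +y end goes in first, between the stand's feet, up to the stop: its middle is then 46 mm to the -y side of the axis.
- spacer_0_mid (a point): Centre of one of three like turned aluminium spacers: round, 26 mm in diameter with a shallow groove, 66 mm long along its x, 75 to 125 g; at the start they lie in the bowl.
- spacer_1_mid (a point): Centre of one of three like turned aluminium spacers: round, 26 mm in diameter with a shallow groove, 66 mm long along its x, 75 to 125 g; at the start they lie in the bowl.
- spacer_2_mid (a point): Centre of one of three like turned aluminium spacers: round, 26 mm in diameter with a shallow groove, 66 mm long along its x, 75 to 125 g; at the start they lie in the bowl.
- oil_bottle: amber plastic squeeze bottle with a red tip, 35 mm across, 116 mm tall, standing behind the vice on the left; to be left alone. Origin: centre of its underside.
- ring_gauge: knurled steel ring, 39 mm across, 17 mm high, near the vice; to be left alone. Origin: centre of its underside.
- screwdriver: red-handled screwdriver, 120 mm, lying at the front left; to be left alone. Origin: centre of its underside.
- chip_brush: round brush with a wooden handle, 122 mm, lying behind the work; to be left alone. Origin: centre of its underside.
- vernier_caliper: steel vernier calliper, 204 mm, lying at the front right; to be left alone. Origin: centre of its underside.

How it is judged:
On the way, in this order (a step that is already met when the one before it is completed fails the run):
1. the bowl is tipped past 0.8 rad with all three spacers still in it (value of joint bowl above 0.8 rad and x of spacer_0_mid in the frame of bowl_floor between -0.085 and 0.085 m and y of spacer_0_mid in the frame of bowl_floor between -0.085 and 0.085 m and z of spacer_0_mid in the frame of bowl_floor between 0 and 0.1 m and x of spacer_1_mid in the frame of bowl_floor between -0.085 and 0.085 m and y of spacer_1_mid in the frame of bowl_floor between -0.085 and 0.085 m and z of spacer_1_mid in the frame of bowl_floor between 0 and 0.1 m and x of spacer_2_mid in the frame of bowl_floor between -0.085 and 0.085 m and y of spacer_2_mid in the frame of bowl_floor between -0.085 and 0.085 m and z of spacer_2_mid in the frame of bowl_floor between 0 and 0.1 m).
2. all three spacers lie in the tray (x of spacer_0_mid in the frame of tray_floor between -0.07 and 0.07 m and y of spacer_0_mid in the frame of tray_floor between -0.09 and 0.09 m and z of spacer_0_mid in the frame of tray_floor between 0 and 0.06 m and x of spacer_1_mid in the frame of tray_floor between -0.07 and 0.07 m and y of spacer_1_mid in the frame of tray_floor between -0.09 and 0.09 m and z of spacer_1_mid in the frame of tray_floor between 0 and 0.06 m and x of spacer_2_mid in the frame of tray_floor between -0.07 and 0.07 m and y of spacer_2_mid in the frame of tray_floor between -0.09 and 0.09 m and z of spacer_2_mid in the frame of tray_floor between 0 and 0.06 m), for 0.2 s.
At the end, for the whole second after the job is handed in: All three spacers lie in the tray, the tray stands level on the bench, the bowl is upright (within 0.10 rad) and held by its catch (catch joint below 0.08 rad), everything at rest and released (all of step 2 and angle between tray_floor's own z axis and vertical below 0.05 rad and height (world z) of tray_floor below 0.012 m and value of joint bowl below 0.1 rad and value of joint catch below 0.08 rad and velocity of joint bowl between -0.05 and 0.05 rad/s and linear speed of each of spacer_0, spacer_1, spacer_2 below 0.03 m/s); the robot touches nothing.
It fails at once if the oil bottle is moved by more than 30 mm (distance of oil_bottle from where it was at the start of the episode above 0.03 m).
It fails at once if the ring gauge is moved by more than 30 mm (distance of ring_gauge from where it was at the start of the episode above 0.03 m).
It fails at once if the screwdriver is moved by more than 30 mm (distance of screwdriver from where it was at the start of the episode above 0.03 m).
It fails at once if the chip brush is moved by more than 30 mm (distance of chip_brush from where it was at the start of the episode above 0.03 m).
It fails at once if the vernier caliper is moved by more than 30 mm (distance of vernier_caliper from where it was at the start of the episode above 0.03 m).
It also fails if it takes over 72 s, if anything falls off the work surface, if the arm or the gripper's body presses on something with over 40 N, if the wrist force passes 120 N, or if a joint passes its speed limit or range.

## Robot

A 7-joint arm with a two-finger parallel gripper is mounted at the origin on a cart in front of the work surface, level with it; the furniture and walls round the work are solid. World frame = base frame: x ahead of the robot, y to its left, z up, the work surface at z = 0. Lengths are in m, angles in rad, forces in N, time in s.
With the tool pointing down it reaches from about 0.4 to 0.85 m from the base axis. Payload 4.5 kg.
Tool frame: the origin (TCP) lies at the very end of the fingers, on their centre line; the grasp point (between the pads) lies 19 mm behind it; z points along the fingers, y is the direction in which the jaws open and shut (so a half turn about z gives the same grasp; the last joint's range is limited). The gripper opens to 85 mm and grips with 20 to 120 N. Pads are 22 mm wide; open, the fingers measure 114 mm over their backs; the gripper's body (76 mm by 85 mm) begins 54 mm behind the grasp point. The pads swing forward as they close: fully open they stand 13 mm farther back than shut.
Start: joints at [0.034, 0.689, -0.195, 1.565, 0.157, 0.902, -0.215], TCP at [0.625, 0, 0.231] pointing down, gripper open.
Joint ranges: [-3.01, 3.01], [-0.46, 2.08], [-1.47, 1.51], [0.13, 2.56], [-1, 4.14], [0.04, 2.09], [-2.66, 2.66]. Speed limits (rad/s): [2.57, 2.57, 3.14, 3.14, 3.14, 3.14, 3.14].

## Interface

Orientations are given as a unit quaternion [x, y, z, w].
In Python, from plant import arm gives the robot as it stands. The module is installed in compiled form; this text tells all that it offers.
- The arm moves only by the tool play_rows, never from a script. Its arguments are lists of equal length, an entry for each row: "xyz": the shift along the tool's x, y, z in cm, a list of three; "delta_rot": the turn, a rotation vector about the tool's x, y, z in rad, a list of three; "claw": the opening, from -1 (shut) to 1 (fully open). A call has 1 to 8 rows; each row is the pose to reach, as a shift and turn from the pose commanded when the call began, along the tool's axes at that moment; what a row does not reach only later rows make up. A row lasts 1/10 s, in which the tool goes at most 50 mm and 8.59 degrees, less where a joint would pass 70% of its speed; a pose out of reach is approached as far as the arm can. A call with a gripper value outside its range is refused whole. The fingers move at their own pace and stop on an object; the grip force is fixed at half the most. Time passes only in rows, so rows that repeat a pose let the fingers close. It gives the time, the measured TCP pose, the force and the opening at its end, in the units of the state.
- arm.get_state(): the state, without advancing time (a new reading comes with each control period).
- arm.camera(name): name is "scene" or "side" or "wrist"; returns a dict with "color" (420x560x3 uint8, red, green, blue), "vfov" (degrees; the focal length in pixels is half the picture's height over the tangent of half this angle, whatever the lens; pixels are square), "cx", "cy" (the principal point, pixels), "R" (3x3) and "t" (3): a world point X has camera coordinates R X + t. Camera axes: x right, y down, z forward; pixel columns grow to the right and rows downward; lengths in m; the calibration is good to about 2 mm. A picture is of the moment at which its call begins. There is no depth.
- arm.finish_job(): hands the job in, once; it reports no verdict.
The state is a dict: "clock": time; "joint_pos": joint angles; "qvel": joint speeds; "joint_efforts": joint torques, N m; "eef_pos": TCP position; "tool_rot": TCP orientation; "force": force on the tool from outside, world axes, zero at the start; "wrist_torque": the same for the moment, N m; "opening": finger opening in m.
Only numpy, scipy, OpenCV 4.12 (cv2) and the standard library are available. Lean on these libraries where they do the work, as an engineer would, in place of code of your own. Each camera call takes 0.05 s, during which the arm holds its last target.

## Working session

There is one attempt and no reset: what is moved stays moved. The work goes in short steps, Python scripts to look and compute and a tool call to move; the robot and the scene stay as the last step left them, time stands still between calls to the robot, and variables do not carry over. Pictures are saved under pics/ and viewed, and the job is handed in when it is done.

Besides the shell and the picture viewer there is one more tool, called after "Request:" as name(argument=value, ...), one argument or row to a line, values as JSON. play_rows: Moves the arm, as the interface text tells. Its arguments: {"type":"object","properties":{"xyz":{"type":"array"},"delta_rot":{"type":"array"},"claw":{"type":"array"}},"required":["xyz","delta_rot","claw"]}

```bash
mkdir -p pics; cat > h.py <<'E'
import numpy as np, cv2
from plant import arm
def snap(n,tag):
    c=arm.camera(n); cv2.imwrite(f'pics/{tag}.png',c['color'][:,:,::-1]); np.savez(f'pics/{tag}.npz',**{k:np.array(v) for k,v in c.items()}); return c
def load(tag): return np.load(f'pics/{tag}.npz')
def K(c):
    f=210/np.tan(np.radians(float(c['vfov']))/2); return f,float(c['cx']),float(c['cy'])
def ray(c,u,v):
    f,cx,cy=K(c); d=np.array([(u-cx)/f,(v-cy)/f,1.]); R=c['R'];t=c['t']
    return -R.T@t, R.T@d
def plane(c,u,v,z):
    o,d=ray(c,u,v); return o+d*(z-o[2])/d[2]
def proj(c,X):
    f,cx,cy=K(c); p=c['R']@np.array(X)+c['t']; return p[0]/p[2]*f+cx,p[1]/p[2]*f+cy
def tri(a,uva,b,uvb):
    o1,d1=ray(a,*uva);o2,d2=ray(b,*uvb)
    A=np.stack([d1,-d2],1); s=np.linalg.lstsq(A,o2-o1,rcond=None)[0]
    p=o1+d1*s[0];q=o2+d2*s[1]; return (p+q)/2,np.linalg.norm(p-q)
E
python3 - <<'E'
from h import *
for n in ['scene','side','wrist']:
    c=snap(n,n+'0'); print(n,c['vfov'],c['cx'],c['cy'],(-c['R'].T@c['t']).round(3),c['R'].round(2).tolist())
print(arm.get_state())
E
```

```text
scene 56.93653791256351 280.05625646329185 206.1110373662207 [0.111 0.664 0.823] [[-0.87, -0.5, -0.02], [-0.3, 0.55, -0.78], [0.4, -0.67, -0.63]]
side 43.81182164148458 283.90874267085536 200.99166236033878 [-0.212 -1.069  1.33 ] [[0.8, -0.59, -0.01], [-0.41, -0.54, -0.74], [0.43, 0.6, -0.67]]
wrist 61.778896122963246 279.2575419715795 206.12209923071492 [0.623 0.075 0.372] [[1.0, -0.0, -0.0], [0.0, -0.96, 0.29], [-0.0, -0.29, -0.96]]
{'clock': 0.15, 'joint_pos': array([ 0.03378968,  0.68974937, -0.19454755,  1.56609575,  0.15728517,
        0.90247633, -0.21509315]), 'qvel': array([-0.0004511 , -0.00530728,  0.00064035, -0.00563899, -0.000439  ,
        0.00114838, -0.0006604 ]), 'joint_efforts': array([-6.29315091e-04, -5.39936972e+01, -1.26815826e+00, -1.58719003e+01,
        9.24438267e-03,  6.49630194e-03,  1.79077297e-06]), 'eef_pos': array([ 6.24520773e-01, -1.37381644e-05,  2.30697457e-01]), 'tool_rot': array([ 7.07075609e-01,  7.07137634e-01, -4.99846076e-04, -4.46361557e-04]), 'force': array([ 0.30888448, -0.36883991,  1.24559779]), 'wrist_torque': array([ 0.03791488, -0.0133678 , -0.00355591]), 'opening': 0.08523849722288124}
```

View pics/scene0.png

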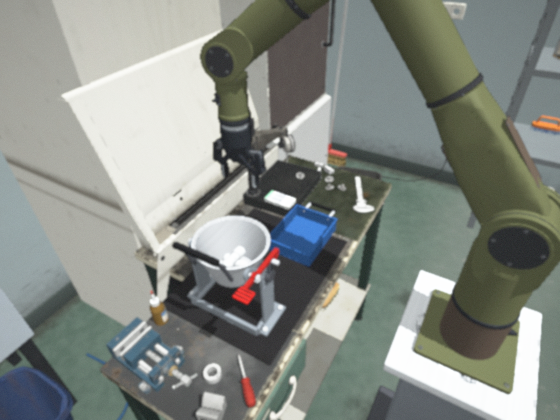

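View pics/side0.png

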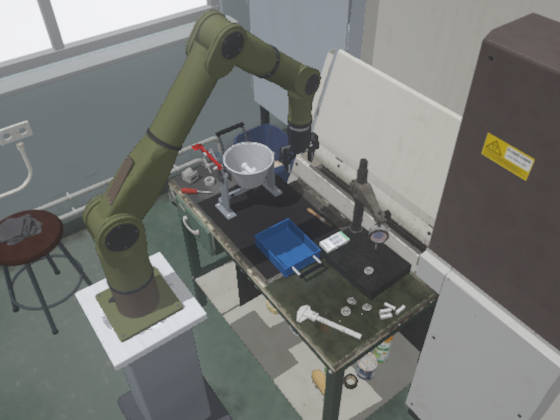

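View pics/wrist0.png

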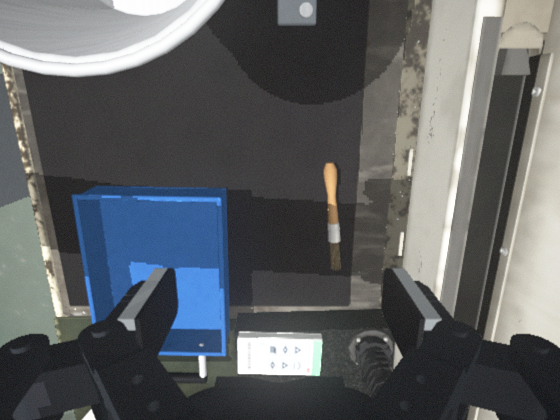

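```bash
python3 - <<'E'
import cv2
a=cv2.imread('pics/scene0.png'); cv2.imwrite('pics/s0z.png',cv2.resize(a[190:350,130:350],None,fx=3.6,fy=3.6,interpolation=cv2.INTER_CUBIC))
a=cv2.imread('pics/side0.png'); cv2.imwrite('pics/d0z.png',cv2.resize(a[110:290,170:350],None,fx=3.3,fy=3.3,interpolation=cv2.INTER_CUBIC))
E
```

```text
(no output)
```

View pics/s0z.png

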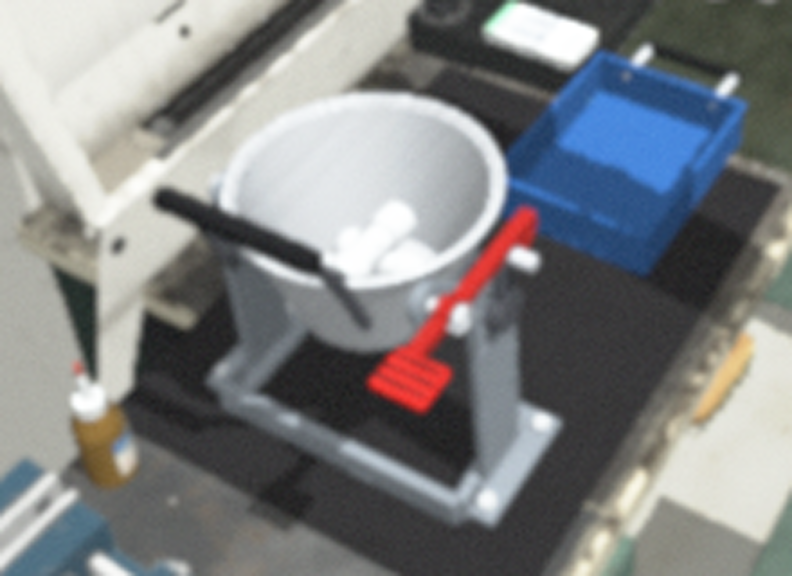

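View pics/d0z.png

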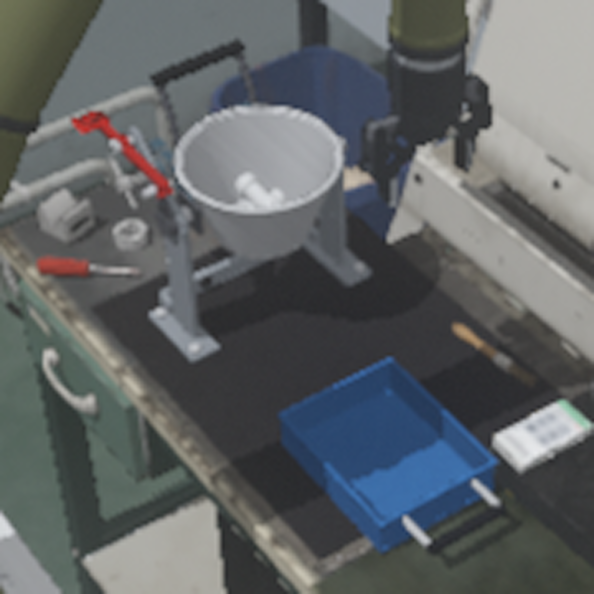

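```bash
python3 - <<'E'
from h import *
s,d,w=load('scene0'),load('side0'),load('wrist0')
S=lambda x,y:(130+x/3.6,190+y/3.6)
D=lambda x,y:(170+x/3.3,110+y/3.3)
P={'bar_near':((322,262),(155,80)),'bar_far':((160,198),(242,47)),'pad':((410,378),(92,122)),
'catchend':((527,215),(165,190)),
'trayTL(+y,far)':((512,182),(390,360)),'tray -y far':((600,54),(495,463)),'tray -y near':((745,103),(380,532)),
'thandle far':((655,50),(515,505)),'thandle near':((735,75),(432,545))}
for k,(a,b) in P.items():
    p,e=tri(s,S(*a),d,D(*b)); print(k,p.round(4),round(e,4))
print('near foot z.012'); 
for a in [(560,425),(490,525)]: print(plane(s,*S(*a),.012).round(4))
for a in [(150,318),(190,358),(218,345)]: print('side',plane(d,*D(*a),.012).round(4))
for a in [(340,285),(372,270)]: print('side far foot',plane(d,*D(*a),.012).round(4))
print('wrist tray rim'); 
for a in [(75,193),(227,188),(227,356),(91,350)]: print(plane(w,*a,.049).round(4))
print('wrist foot',[plane(w,*a,.012).round(4) for a in [(278,26),(317,25)]], 'handle', plane(w,205,377,.036),plane(w,160,377,.036))
E
```

```text
bar_near [0.4797 0.2805 0.274 ] 0.0089
bar_far [0.5917 0.2828 0.2696] 0.0062
pad [0.4113 0.3007 0.2392] 0.0063
catchend [0.419  0.1636 0.2328] 0.0027
trayTL(+y,far) [ 0.5551 -0.0235  0.0482] 0.0222
tray -y far [ 0.5614 -0.1998  0.0469] 0.0058
tray -y near [ 0.42   -0.2005  0.0451] 0.0013
thandle far [ 0.5384 -0.2487  0.0343] 0.025
thandle near [ 0.4492 -0.2401  0.0389] 0.0087
near foot z.012
[0.4084 0.1438 0.012 ]
[0.4101 0.235  0.012 ]
side [0.415 0.226 0.012]
side [0.417  0.1443 0.012 ]
side [0.4526 0.1432 0.012 ]
side far foot [0.6178 0.1429 0.012 ]
side far foot [0.6624 0.1418 0.012 ]
wrist tray rim
[ 0.4277 -0.0118  0.049 ]
[ 0.5729 -0.0069  0.049 ]
[ 0.5644 -0.199   0.049 ]
[ 0.4145 -0.1912  0.049 ]
wrist foot [array([0.6213, 0.1384, 0.012 ]), array([0.6574, 0.1392, 0.012 ])] handle [ 0.53473617 -0.23986814  0.036     ] [ 0.48160575 -0.23994912  0.036     ]
```

Request:
play_rows(
  xyz=[
    [-3,-2,0],
    [-6,-4,0],
    [-9,-6,1],
    [-12,-8,3],
    [-15,-10,5],
    [-18,-11,6],
    [-21,-12,7],
    [-23,-13,8],
  ],
  delta_rot=[
    [0,0,-0.145],
    [0,0,-0.29],
    [0,0,-0.435],
    [0,0,-0.58],
    [0,0,-0.725],
    [0,0,-0.87],
    [0,0,-1.015],
    [0,0,-1.16],
  ],
  claw=[1,1,1,1,1,1,1,1],
)

```text
clock: 0.95
eef_pos: [0.4939, -0.2328, 0.1505]
tool_rot: [0.202, 0.979, -0.001, -0.0]
force: [0.5, 0.2, -0.0]
opening: 0.0852
```

Request:
play_rows(
  xyz=[
    [0,0,0],
    [0,0,0],
    [0,0,0],
    [0,0,0],
    [0,0,0],
  ],
  delta_rot=[
    [0,0,-0.145],
    [0,0,-0.29],
    [0,0,-0.41],
    [0,0,-0.411],
    [0,0,-0.411],
  ],
  claw=[1,1,1,1,1],
)

```text
clock: 1.45
eef_pos: [0.4949, -0.2301, 0.1511]
tool_rot: [0.001, 1.0, 0.0, -0.0]
force: [-0.2, 0.3, -1.3]
opening: 0.0857
```

```bash
python3 - <<'E'
from h import *
c=snap('wrist','w1'); print(arm.get_state()['eef_pos'],arm.get_state()['tool_rot'],arm.get_state()['joint_pos'].round(2))
E
```

```text
[ 0.49492496 -0.23000454  0.151205  ] [ 1.14577693e-03  9.99999338e-01  4.34869962e-06 -1.02307248e-04] [ 0.71  0.76 -0.62  1.87  0.65  0.72  1.29]
```

View pics/w1.png

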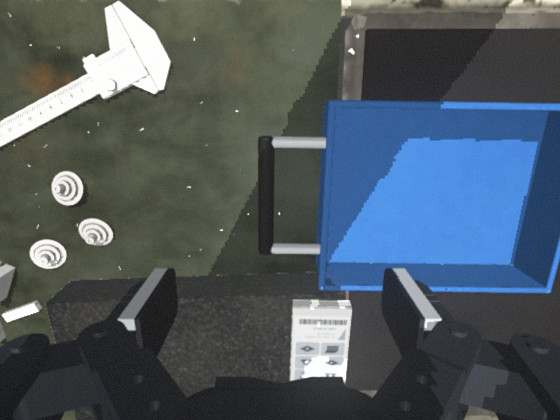

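```bash
python3 - <<'E'
from h import *
c=load('w1')
for a in [(266,137),(265,253)]: print('bar',plane(c,*a,.042).round(4))
for a in [(331,101),(319,290),(550,292),(556,104)]: print('rim',plane(c,*a,.049).round(4))
E
```

```text
bar [ 0.4444 -0.2396  0.042 ]
bar [ 0.5335 -0.2417  0.042 ]
rim [ 0.4202 -0.1958  0.049 ]
rim [ 0.562  -0.1995  0.049 ]
rim [ 0.5644 -0.0182  0.049 ]
rim [ 0.4226 -0.0458  0.049 ]
```

Request:
play_rows(
  xyz=[
    [0.3,-0.5,2],
    [0.5,-1.0,4],
    [0.5,-1.0,5],
    [0.5,-1.0,5],
  ],
  delta_rot=[
    [0,0,0.01],
    [0,0,0.02],
    [0,0,0.02],
    [0,0,0.02],
  ],
  claw=[-0.2,-0.2,-0.2,-0.2],
)

```text
clock: 1.9
eef_pos: [0.4893, -0.2395, 0.1002]
tool_rot: [0.01, 1.0, 0.0, -0.001]
force: [-0.3, 0.3, 0.1]
opening: 0.0342
```

Request:
play_rows(
  xyz=[
    [0,0,3],
    [0,0,6],
    [0,0,8.1],
    [0,0,8.1],
    [0,0,8.1],
    [0,0,8.1],
    [0,0,8.1],
  ],
  delta_rot=[
    [0,0,0],
    [0,0,0],
    [0,0,0],
    [0,0,0],
    [0,0,0],
    [0,0,0],
    [0,0,0],
  ],
  claw=[-0.2,-0.2,-0.2,-0.2,-1,-1,-1],
)

```text
clock: 2.6
eef_pos: [0.4913, -0.24, 0.0218]
tool_rot: [0.01, 1.0, -0.0, 0.002]
force: [1.1, 0.2, 3.0]
opening: 0.0102
```

```bash
python3 - <<'E'
from h import *
snap('wrist','w2'); print(arm.get_state()['opening'])
E
```

```text
0.009973385264610364
```

View pics/w2.png

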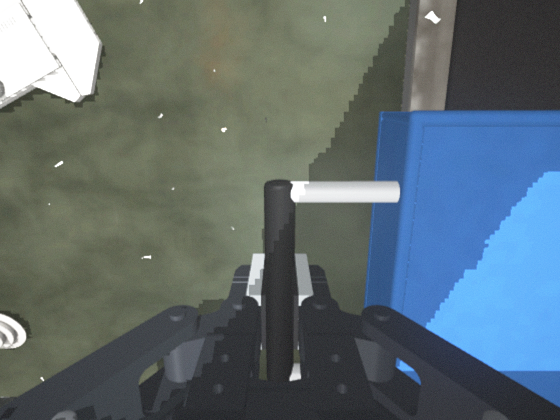

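Request:
play_rows(
  xyz=[
    [-0.7,1.5,0],
    [-1.5,3,0],
    [-2.3,5,0],
    [-3.1,7,0],
    [-3.9,9,0],
    [-4.5,11,0],
    [-4.5,12,0],
    [-4.5,12,0],
  ],
  delta_rot=[
    [0,0,0],
    [0,0,-0.01],
    [0,0,-0.02],
    [0,0,-0.02],
    [0,0,-0.02],
    [0,0,-0.02],
    [0,0,-0.02],
    [0,0,-0.02],
  ],
  claw=[-1,-1,-1,-1,-1,-1,-1,-1],
)

```text
clock: 3.45
eef_pos: [0.5389, -0.1204, 0.0218]
tool_rot: [-0.001, 1.0, -0.0, 0.002]
force: [-0.5, -0.1, 6.4]
opening: 0.0097
```

```bash
python3 - <<'E'
from h import *
snap('side','d2');snap('scene','s2')
a=cv2.imread('pics/side_' if 0 else 'pics/d2.png'); cv2.imwrite('pics/d2z.png',cv2.resize(a[110:290,170:350],None,fx=3.3,fy=3.3,interpolation=cv2.INTER_CUBIC))
E
```

```text
(no output)
```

View pics/d2z.png

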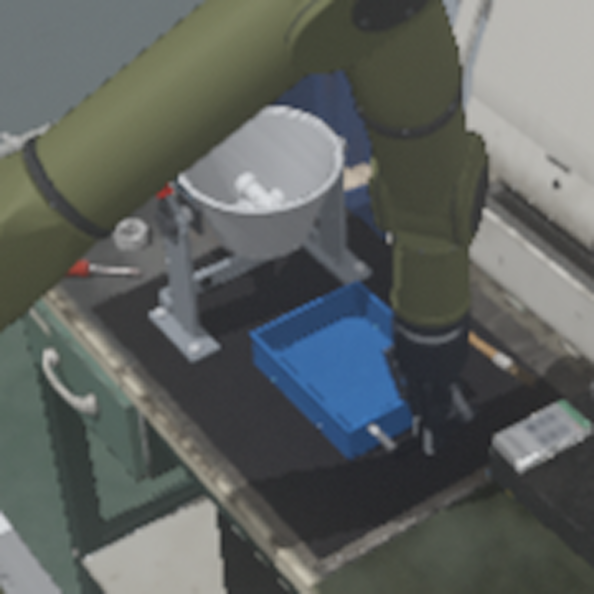

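```bash
python3 - <<'E'
from h import *
d=load('d2')
D=lambda x,y:(170+x/3.3,110+y/3.3)
for a in [(252,332),(346,432),(362,284)]: print(plane(d,*D(*a),.049).round(4))
for a in [(218,345),(340,285)]: print(plane(d,*D(*a),.012).round(4))
E
```

```text
[0.4742 0.1042 0.049 ]
[ 0.4693 -0.0768  0.049 ]
[0.615  0.0956 0.049 ]
[0.4526 0.1432 0.012 ]
[0.6178 0.1429 0.012 ]
```

Request:
play_rows(
  xyz=[
    [0.1,0.5,0],
    [0.2,1.5,0],
    [0.2,3.5,0],
    [0.2,5.5,0],
    [0.2,7.5,0],
    [0.2,9.5,0],
    [0.2,11,0],
    [0.2,12,0],
  ],
  delta_rot=[
    [0,0,-0.02],
    [0,0,-0.03],
    [0,0,-0.03],
    [0,0,-0.03],
    [0,0,-0.03],
    [0,0,-0.03],
    [0,0,-0.03],
    [0,0,-0.03],
  ],
  claw=[-1,-1,-1,-1,-1,-1,-1,-1],
)

```text
clock: 4.35
eef_pos: [0.536, -0.0049, 0.0218]
tool_rot: [-0.014, 1.0, -0.004, 0.0]
force: [-0.1, -9.9, 11.7]
opening: 0.0098
```

Request:
play_rows(
  xyz=[
    [0,0.4,0],
    [0,0.8,0],
  ],
  delta_rot=[
    [0,0,0],
    [0,0,0],
  ],
  claw=[-1,-1],
)

```text
clock: 4.55
eef_pos: [0.5358, 0.0013, 0.0218]
tool_rot: [-0.013, 1.0, -0.005, 0.0]
force: [0.1, -10.7, 11.3]
opening: 0.0099
```

Request:
play_rows(
  xyz=[
    [0,0,0],
    [0,0,0],
  ],
  delta_rot=[
    [0,0,0],
    [0,0,0],
  ],
  claw=[-1,-1],
)

```text
clock: 4.75
eef_pos: [0.5358, 0.0022, 0.0218]
tool_rot: [-0.013, 1.0, -0.004, 0.001]
force: [0.2, -7.6, 10.8]
opening: 0.0094
```

```bash
python3 - <<'E'
from h import *
snap('scene','s3');snap('wrist','w3')
a=cv2.imread('pics/s3.png'); cv2.imwrite('pics/s3z.png',cv2.resize(a[190:350,130:350],None,fx=3.6,fy=3.6,interpolation=cv2.INTER_CUBIC))
E
```

```text
(no output)
```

View pics/s3z.png

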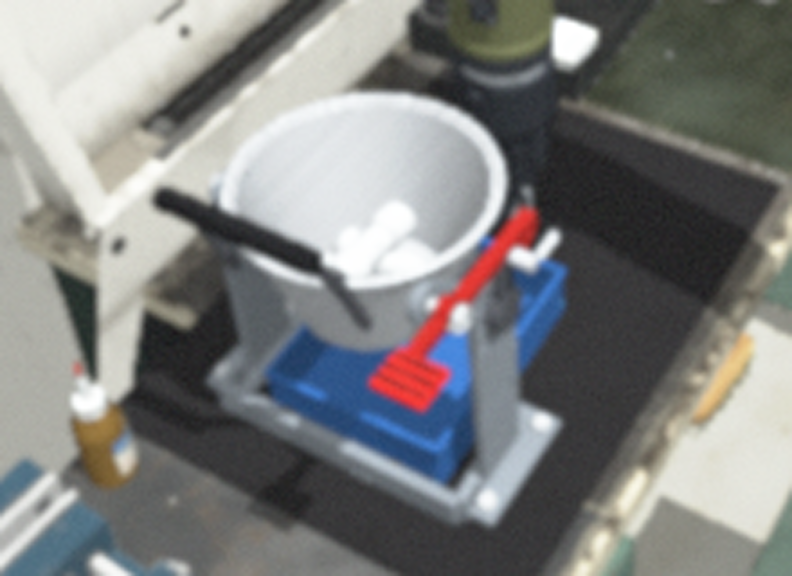

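View pics/w3.png

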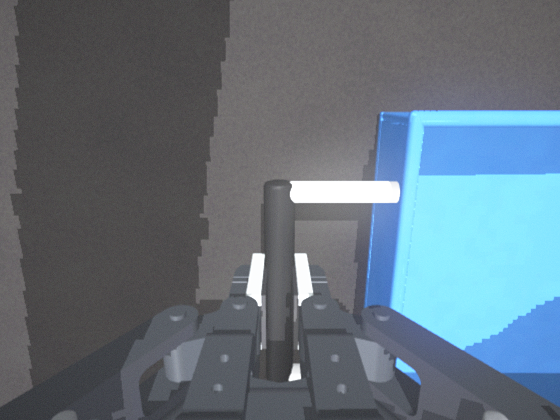

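Request:
play_rows(
  xyz=[
    [0,-0.6,0],
    [0,-0.6,0],
    [0,-0.6,0],
    [0,-0.6,-2],
    [0,-0.6,-6],
    [0,-2,-11],
    [0,-4,-16],
    [0,-4,-21],
  ],
  delta_rot=[
    [0,0,0],
    [0,0,0],
    [0,0,0],
    [0,0,0],
    [0,0,0],
    [0,0,0],
    [0,0,0],
    [0,0,0],
  ],
  claw=[-0.2,-0.2,-0.2,-0.2,-0.2,-0.2,-0.2,-0.2],
)

```text
clock: 5.65
eef_pos: [0.5353, -0.0351, 0.226]
tool_rot: [-0.014, 1.0, -0.001, -0.001]
force: [1.8, -0.8, 0.1]
opening: 0.0343
```

Request:
play_rows(
  xyz=[
    [0,-1,-5],
    [0,0,-10],
    [1,3,-13],
    [3,8,-14],
    [5,13,-14],
    [7,18,-14],
    [9,23,-14],
    [11,28,-14],
  ],
  delta_rot=[
    [0,0,0.03],
    [0,0,0.03],
    [0,0,0.03],
    [0,0,0.03],
    [0,0,0.03],
    [0,0,0.03],
    [0,0,0.03],
    [0,0,0.03],
  ],
  claw=[-1,-1,-1,-1,-1,-1,-1,-1],
)

```text
clock: 6.45
eef_pos: [0.4243, 0.2274, 0.3649]
tool_rot: [-0.001, 1.0, 0.0, 0.0]
force: [1.3, 0.4, -0.2]
opening: -0.0
```

Request:
play_rows(
  xyz=[
    [0.5,3,0],
    [1.5,6,0],
    [1.5,6,0],
  ],
  delta_rot=[
    [0,0,0],
    [0,0,0],
    [0,0,0],
  ],
  claw=[-1,-1,-1],
)

```text
clock: 6.75
eef_pos: [0.4076, 0.2908, 0.3653]
tool_rot: [-0.005, 1.0, 0.002, -0.001]
force: [0.0, 0.1, -0.3]
opening: 0.0001
```

```bash
python3 - <<'E'
from h import *
snap('wrist','w4');snap('side','d4'); s=arm.get_state();print(s['eef_pos'],s['tool_rot'],s['opening'])
a=cv2.imread('pics/d4.png'); cv2.imwrite('pics/d4z.png',cv2.resize(a[90:270,150:330],None,fx=3.3,fy=3.3,interpolation=cv2.INTER_CUBIC))
E
```

```text
[0.41006309 0.28608219 0.3646438 ] [-1.57502210e-03  9.99998706e-01 -1.63993705e-04 -2.85258825e-04] -0.00026353513227180133
```

View pics/w4.png

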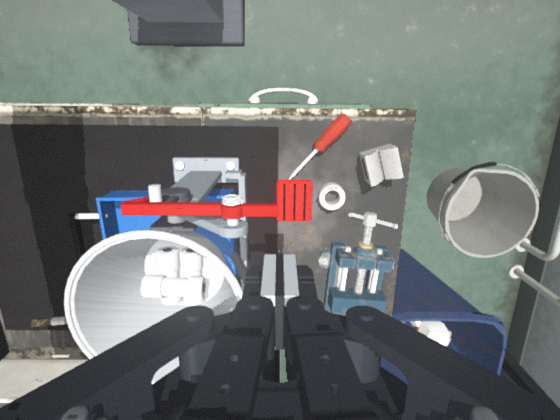

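View pics/d4z.png

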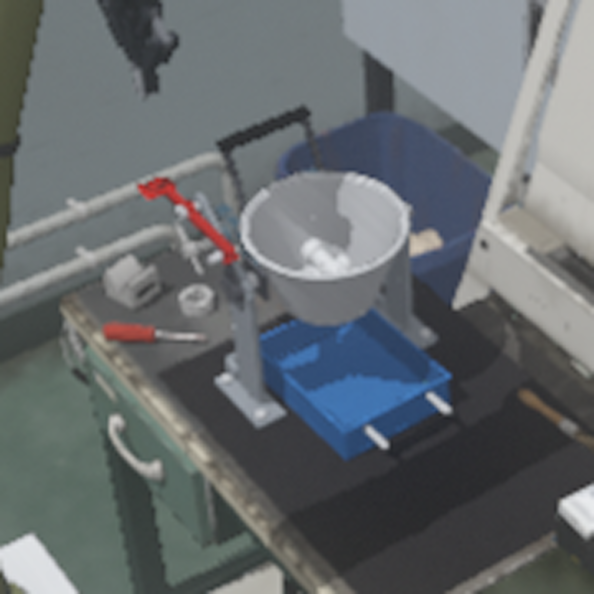

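```bash
python3 - <<'E'
from h import *
c=load('w4')
for z in (.235,.243): print(plane(c,294.5,200,z).round(4), plane(c,277,200,z),plane(c,312,200,z),plane(c,294,180,z),plane(c,294,221,z))
s=arm.get_state();print(s['eef_pos'],s['force'])
E
```

```text
[0.4092 0.3033 0.235 ] [0.40928294 0.28916148 0.235     ] [0.40905031 0.31736548 0.235     ] [0.39269566 0.30250182 0.235     ] [0.42709457 0.30324521 0.235     ]
[0.4069 0.3028 0.243 ] [0.40698624 0.28916386 0.243     ] [0.40676045 0.31653786 0.243     ] [0.3908871  0.30211162 0.243     ] [0.42427369 0.30283313 0.243     ]
[0.41006309 0.28608219 0.3646438 ] [ 0.54673357 -0.04030876 -0.5405631 ]
```

Request:
play_rows(
  xyz=[
    [0.1,1.0,3],
    [0.1,1.7,7],
    [0.1,1.7,10],
    [0.1,1.7,11],
    [0.1,1.7,11],
  ],
  delta_rot=[
    [0,0,0],
    [0,0,0],
    [0,0,0],
    [0,0,0],
    [0,0,0],
  ],
  claw=[-1,-1,-1,-1,-1],
)

```text
clock: 7.35
eef_pos: [0.4099, 0.3008, 0.2539]
tool_rot: [0.001, 1.0, -0.001, -0.001]
force: [0.1, -0.3, 0.7]
opening: 0.0001
```

Request:
play_rows(
  xyz=[
    [0,0,0.6],
    [0,0,1.2],
    [0,0,1.8],
    [0,0,2.2],
  ],
  delta_rot=[
    [0,0,0],
    [0,0,0],
    [0,0,0],
    [0,0,0],
  ],
  claw=[-1,-1,-1,-1],
)

```text
clock: 7.75
eef_pos: [0.4108, 0.3034, 0.2338]
tool_rot: [-0.0, 1.0, 0.001, 0.001]
force: [0.7, -0.0, 6.8]
opening: -0.0
```

```bash
python3 - <<'E'
from h import *
snap('scene','s5')
a=cv2.imread('pics/s5.png'); cv2.imwrite('pics/s5z.png',cv2.resize(a[170:340,130:350],None,fx=3.5,fy=3.5,interpolation=cv2.INTER_CUBIC))
E
```

```text
(no output)
```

View pics/s5z.png

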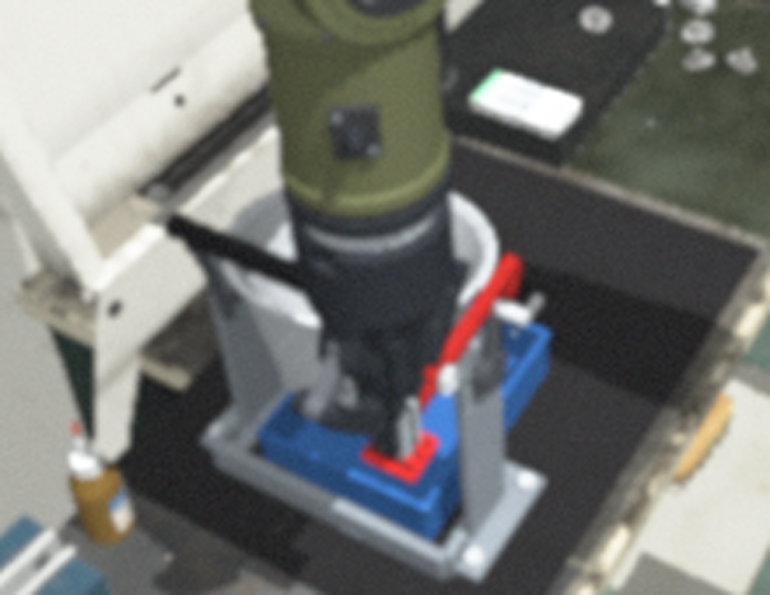

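Request:
play_rows(
  xyz=[
    [0,0,0.4],
    [0,0,0.4],
    [0,0,0.4],
    [0,0,0.4],
  ],
  delta_rot=[
    [0,0,0],
    [0,0,0],
    [0,0,0],
    [0,0,0],
  ],
  claw=[-1,-1,-1,-1],
)

```text
clock: 8.2
eef_pos: [0.4108, 0.3033, 0.23]
tool_rot: [-0.0, 1.0, 0.001, 0.001]
force: [0.7, -0.5, 6.9]
opening: 0.0
```

```bash
python3 - <<'E'
from h import *
snap('scene','s6');snap('side','d6')
a=cv2.imread('pics/s6.png'); A=cv2.resize(a[150:340,130:350],None,fx=1.8,fy=1.8,interpolation=cv2.INTER_CUBIC)
a=cv2.imread('pics/d6.png'); B=cv2.resize(a[80:270,150:370],None,fx=1.8,fy=1.8,interpolation=cv2.INTER_CUBIC)
cv2.imwrite('pics/c6.png',np.hstack([A,B]))
E
```

```text
(no output)
```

View pics/c6.png

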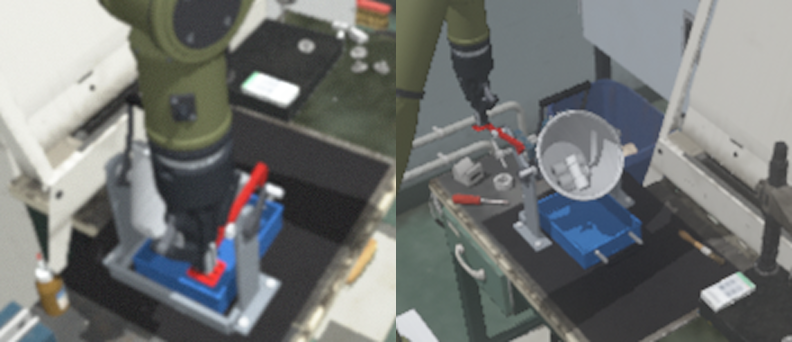

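Request:
play_rows(
  xyz=[
    [0,0,0],
    [0,0,-2],
    [0,0,-6],
    [0,0,-10],
    [0,0,-14],
    [0,0,-17],
  ],
  delta_rot=[
    [0,0,0],
    [0,0,0],
    [0,0,0],
    [0,0,0],
    [0,0,0],
    [0,0,0],
  ],
  claw=[-1,-1,-1,-1,-1,-1],
)

```text
clock: 8.9
eef_pos: [0.41, 0.3029, 0.4015]
tool_rot: [-0.0, 1.0, 0.001, 0.001]
force: [0.4, 0.2, 0.6]
opening: -0.0001
```

```bash
python3 - <<'E'
from h import *
snap('scene','s7');snap('side','d7')
a=cv2.imread('pics/s7.png'); A=cv2.resize(a[150:340,130:350],None,fx=1.8,fy=1.8,interpolation=cv2.INTER_CUBIC)
a=cv2.imread('pics/d7.png'); B=cv2.resize(a[80:270,150:370],None,fx=1.8,fy=1.8,interpolation=cv2.INTER_CUBIC)
cv2.imwrite('pics/c7.png',np.hstack([A,B]))
s,d=load('s7'),load('d7')
for t in np.arange(.2,1.3,.1):
    y=.183+.1*np.cos(t)-.1*np.sin(t); z=.169+.1*np.sin(t)+.1*np.cos(t)
    f=lambda c,o,k:[round((p-q)*1.8+e) for p,q,e in zip(proj(c,(.536+k,y,z)),o,(0 if c is s else 396,0))]
    print(t.round(1),round(y,3),round(z,3),f(s,(130,150),-.056),f(s,(130,150),.056),f(d,(150,80),-.056),f(d,(150,80),.056))
E
```

```text
0.2 0.261 0.287 [167, 180] [88, 146] [520, 98] [569, 78]
0.3 0.249 0.294 [173, 169] [94, 136] [523, 98] [572, 78]
0.4 0.236 0.3 [179, 157] [100, 125] [526, 99] [575, 79]
0.5 0.223 0.305 [186, 147] [107, 116] [529, 100] [579, 80]
0.6 0.209 0.308 [193, 137] [114, 107] [533, 102] [583, 81]
0.7 0.195 0.31 [200, 129] [122, 99] [537, 105] [587, 84]
0.8 0.181 0.31 [207, 121] [129, 92] [541, 108] [591, 87]
0.9 0.167 0.309 [214, 115] [137, 87] [545, 112] [596, 91]
1.0 0.153 0.307 [221, 110] [144, 82] [549, 117] [600, 95]
1.1 0.139 0.303 [227, 106] [151, 79] [554, 122] [604, 100]
1.2 0.126 0.298 [233, 103] [158, 76] [558, 128] [608, 106]
```

View pics/c7.png

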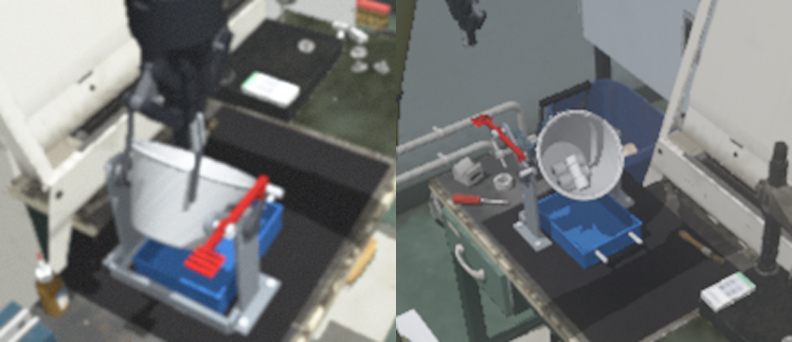

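Request:
play_rows(
  xyz=[
    [-4,-4,0],
    [-8,-8,0],
    [-12.5,-11,0],
    [-12.5,-11,2],
    [-12.5,-11,2],
    [-12.5,-11,2],
  ],
  delta_rot=[
    [0,0,0],
    [0,0,0],
    [0,0,0],
    [0,0,0],
    [0,0,0],
    [0,0,0],
  ],
  claw=[-0.1,-0.1,-0.1,-0.1,-0.1,-0.1],
)

```text
clock: 9.6
eef_pos: [0.5339, 0.1927, 0.3779]
tool_rot: [-0.0, 1.0, -0.0, -0.001]
force: [0.1, 0.1, -0.4]
opening: 0.0384
```

```bash
python3 - <<'E'
from h import *
c=snap('wrist','w8'); s=arm.get_state(); print(s['eef_pos'],s['opening'])
for t in (.6,.7,.8):
    y=.183+.1*np.cos(t)-.1*np.sin(t); z=.169+.1*np.sin(t)+.1*np.cos(t)
    print(t,[round(v) for v in proj(c,(.480,y,z))],[round(v) for v in proj(c,(.592,y,z))])
E
```

```text
[0.53370799 0.19381597 0.37888856] 0.038695589684217956
0.6 [307, 138] [304, 303]
0.7 [284, 139] [283, 305]
0.8 [260, 139] [263, 305]
```

View pics/w8.png

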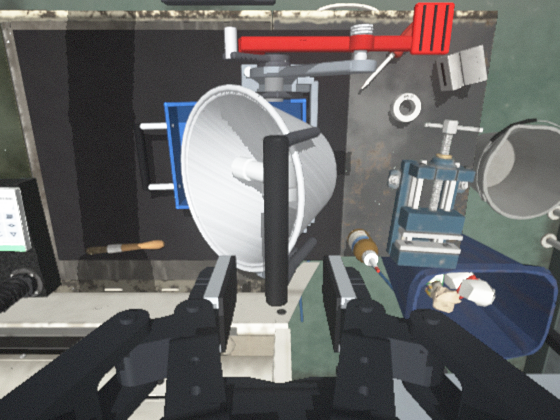

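Request:
play_rows(
  xyz=[
    [0,-0.3,3],
    [0,-0.3,6],
    [0,-0.3,8.9],
    [0,-0.3,8.9],
    [0,-0.3,8.9],
  ],
  delta_rot=[
    [0,0,0],
    [0,0,0],
    [0,0,0],
    [0,0,0],
    [0,0,0],
  ],
  claw=[-0.1,-0.1,-0.1,-0.3,-0.3],
)

```text
clock: 10.15
eef_pos: [0.5345, 0.191, 0.2912]
tool_rot: [-0.001, 1.0, 0.001, 0.0]
force: [0.5, 0.5, -0.3]
opening: 0.0301
```

```bash
python3 - <<'E'
from h import *
s=arm.get_state(); print(s['eef_pos'],s['opening'],s['force'])
y0,z0=.189,.290
for t in np.arange(.8,2.11,.1):
    print(t.round(1), round(100*(.183+.1*np.cos(t)-.1*np.sin(t)-y0),1), round(-100*(.149+.1*np.sin(t)+.1*np.cos(t)-z0),1))
E
```

```text
[0.53451441 0.19101502 0.29116516] 0.0301488525280737 [ 0.45663543  0.49639363 -0.31521924]
0.8 -0.8 -0.0
0.9 -2.2 0.1
1.0 -3.6 0.3
1.1 -5.0 0.7
1.2 -6.3 1.2
1.3 -7.6 1.8
1.4 -8.8 2.5
1.5 -9.9 3.4
1.6 -10.9 4.4
1.7 -11.8 5.5
1.8 -12.6 6.6
1.9 -13.3 7.9
2.0 -13.9 9.2
2.1 -14.3 10.5
```

Request:
play_rows(
  xyz=[
    [0,-1.3,0],
    [0,-2.7,0.1],
    [0,-4.1,0.3],
    [0,-5.5,0.7],
    [0,-6.8,1.2],
    [0,-8.1,1.8],
    [0,-9.3,2.5],
    [0,-10.4,3.4],
  ],
  delta_rot=[
    [0,0,0],
    [0,0,0],
    [0,0,0],
    [0,0,0],
    [0,0,0],
    [0,0,0],
    [0,0,0],
    [0,0,0],
  ],
  claw=[-0.3,-0.3,-0.3,-0.3,-0.3,-0.3,-0.3,-0.3],
)

```text
clock: 10.95
eef_pos: [0.535, 0.0845, 0.2553]
tool_rot: [0.0, 1.0, 0.0, 0.0]
force: [0.7, 1.0, 0.9]
opening: 0.0302
```

```bash
cat >> h.py <<'E'
def pair(tag):
    snap('scene','s'+tag);snap('side','d'+tag)
    a=cv2.imread(f'pics/s{tag}.png'); A=cv2.resize(a[150:340,130:350],None,fx=1.8,fy=1.8,interpolation=cv2.INTER_CUBIC)
    a=cv2.imread(f'pics/d{tag}.png'); B=cv2.resize(a[80:270,150:370],None,fx=1.8,fy=1.8,interpolation=cv2.INTER_CUBIC)
    cv2.imwrite(f'pics/c{tag}.png',np.hstack([A,B]))
E
python3 - <<'E'
from h import *
pair('9')
s=arm.get_state(); print(s['eef_pos'],s['opening'],s['force'])
E
```

```text
[0.53402869 0.08235103 0.25402706] 0.029853333626380995 [-0.22049106 -0.46083087  0.53251355]
```

View pics/c9.png

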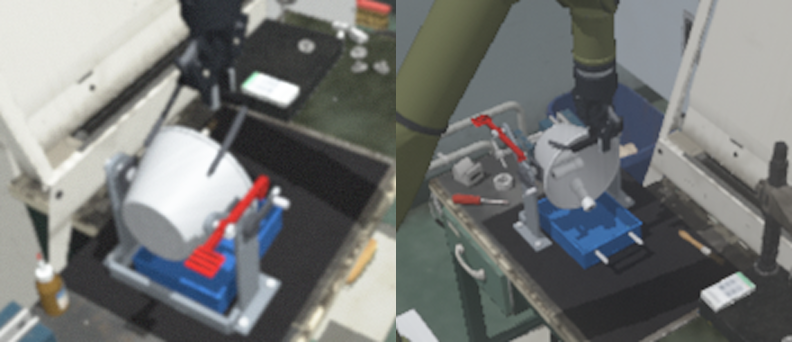

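Request:
play_rows(
  xyz=[
    [0,-0.5,0.5],
    [0,-1.0,1.0],
    [0,-1.5,1.5],
    [0,-1.9,2.1],
    [0,-2.3,2.6],
    [0,-2.7,3.2],
    [0,-3.1,3.8],
    [0,-3.4,4.5],
  ],
  delta_rot=[
    [0,0,0],
    [0,0,0],
    [0,0,0],
    [0,0,0],
    [0,0,0],
    [0,0,0],
    [0,0,0],
    [0,0,0],
  ],
  claw=[-0.3,-0.3,-0.3,-0.3,-0.3,-0.3,-0.3,-0.3],
)

```text
clock: 11.85
eef_pos: [0.535, 0.0513, 0.2105]
tool_rot: [-0.0, 1.0, 0.0, 0.0]
force: [0.6, 1.9, -0.3]
opening: 0.0298
```

```bash
python3 - <<'E'
from h import *
pair('10')
s=arm.get_state(); print(s['eef_pos'],s['opening'],s['force'])
E
```

```text
[0.53495183 0.05112953 0.20999531] 0.029723157451697187 [ 0.49922483  2.28031616 -0.78271795]
```

View pics/c10.png

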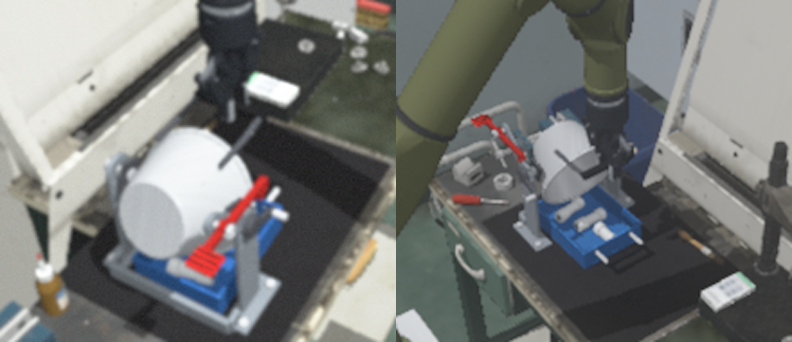

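```bash
python3 - <<'E'
from h import *
a=cv2.imread('pics/d10.png'); cv2.imwrite('pics/d10z.png',cv2.resize(a[145:240,210:310],None,fx=6,fy=6,interpolation=cv2.INTER_CUBIC))
E
```

```text
(no output)
```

View pics/d10z.png

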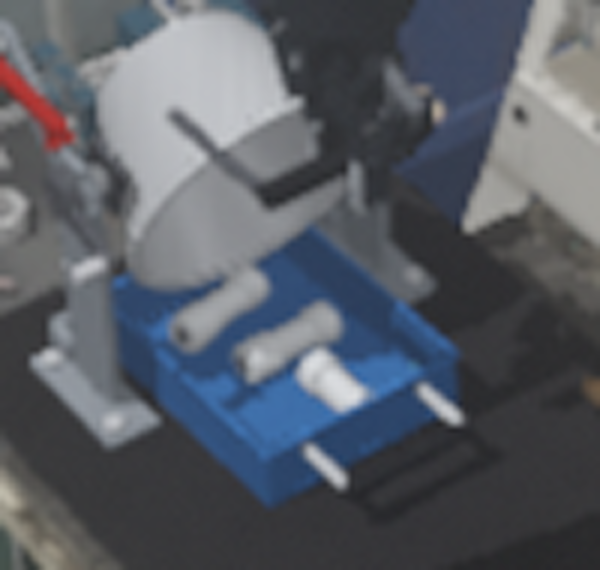

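```bash
python3 - <<'E'
from h import *
s=arm.get_state(); print(s['eef_pos'])
for t in np.arange(1.8,-.2,-.12):
    print(t.round(2), round(100*(.190+.1*np.cos(t)-.1*np.sin(t)-.051),1), round(-100*(.149+.1*np.sin(t)+.1*np.cos(t)-.2105),1))
E
```

```text
[0.53495183 0.05112953 0.20999531]
1.8 1.9 -1.3
1.68 2.9 -2.7
1.56 4.0 -4.0
1.44 5.3 -5.1
1.32 6.7 -6.0
1.2 8.2 -6.8
1.08 9.8 -7.4
0.96 11.4 -7.8
0.84 13.1 -8.0
0.72 14.8 -8.0
0.6 16.5 -7.7
0.48 18.2 -7.3
0.36 19.7 -6.7
0.24 21.2 -5.9
0.12 22.6 -5.0
0.0 23.9 -3.9
-0.12 25.0 -2.6
```

Request:
play_rows(
  xyz=[
    [0,0.5,0],
    [0,1.9,-1.3],
    [0,2.9,-2.7],
    [0,4.0,-4.0],
    [0,5.3,-5.1],
    [0,6.7,-6.0],
    [0,8.2,-6.8],
    [0,9.8,-7.4],
  ],
  delta_rot=[
    [0,0,0],
    [0,0,0],
    [0,0,0],
    [0,0,0],
    [0,0,0],
    [0,0,0],
    [0,0,0],
    [0,0,0],
  ],
  claw=[-0.3,-0.3,-0.3,-0.3,-0.3,-0.3,-0.3,-0.3],
)

```text
clock: 12.75
eef_pos: [0.5349, 0.1506, 0.2855]
tool_rot: [-0.0, 1.0, -0.0, 0.0]
force: [-0.3, -0.0, -0.6]
opening: 0.03
```

Request:
play_rows(
  xyz=[
    [0,1.6,-0.4],
    [0,3.3,-0.6],
    [0,5.0,-0.6],
    [0,6.7,-0.3],
    [0,8.0,0],
    [0,9.0,0.4],
    [0,9.9,0.7],
    [0,10.6,1.1],
  ],
  delta_rot=[
    [0,0,0],
    [0,0,0],
    [0,0,0],
    [0,0,0],
    [0,0,0],
    [0,0,0],
    [0,0,0],
    [0,0,0],
  ],
  claw=[-0.3,-0.3,-0.3,-0.3,-0.3,-0.3,-0.3,-0.3],
)

```text
clock: 13.55
eef_pos: [0.535, 0.255, 0.2735]
tool_rot: [0.0, 1.0, -0.001, -0.0]
force: [-1.4, -2.3, 1.6]
opening: 0.03
```

```bash
python3 - <<'E'
from h import *
pair('11')
s=arm.get_state(); print(s['eef_pos'],s['opening'],s['force'])
E
```

```text
[0.53484579 0.25538383 0.27317621] 0.02965761887027923 [-0.56884061 -1.87216532  0.38244255]
```

View pics/c11.png

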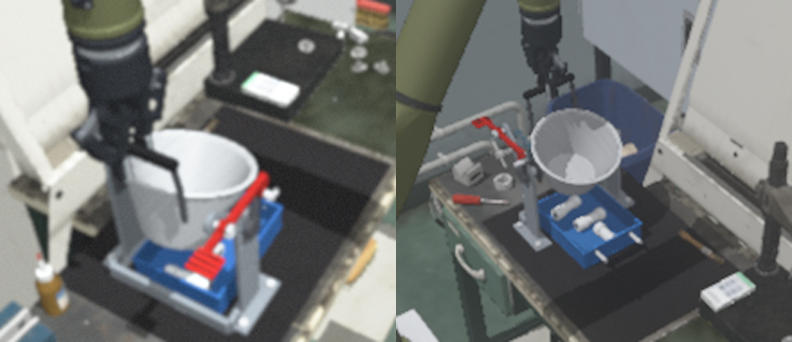

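Request:
play_rows(
  xyz=[
    [0,0.6,0.3],
    [0,1.2,0.7],
    [0,1.8,1.1],
    [0,2.4,1.6],
    [0,3.0,2.1],
    [0,3.5,2.6],
    [0,4.0,3.0],
    [0,4.3,3.2],
  ],
  delta_rot=[
    [0,0,0],
    [0,0,0],
    [0,0,0],
    [0,0,0],
    [0,0,0],
    [0,0,0],
    [0,0,0],
    [0,0,0],
  ],
  claw=[-0.3,-0.3,-0.3,-0.3,-0.3,-0.3,-0.3,-0.3],
)

```text
clock: 14.45
eef_pos: [0.5346, 0.2982, 0.241]
tool_rot: [-0.0, 1.0, -0.001, -0.001]
force: [-0.8, -2.1, -1.9]
opening: 0.0298
```

```bash
python3 - <<'E'
from h import *
pair('12')
s=arm.get_state(); print(s['eef_pos'],s['opening'],s['force'])
E
```

```text
[0.5344901  0.29813603 0.24113928] 0.029955654098079654 [-1.47731223 -1.65042295  0.05666808]
```

View pics/c12.png

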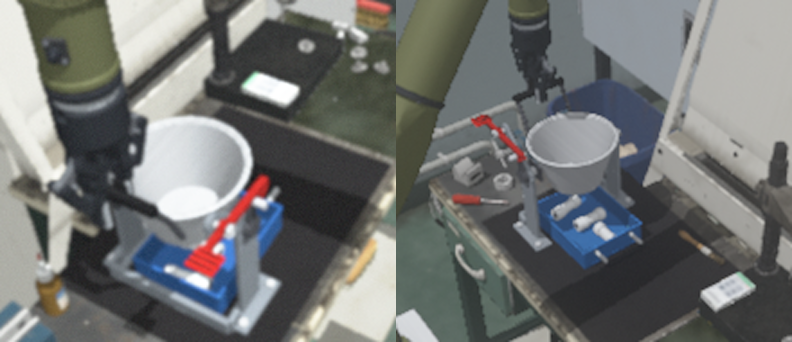

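Request:
play_rows(
  xyz=[
    [0,0.5,0.4],
    [0,0.9,0.6],
    [0,0.9,0.6],
  ],
  delta_rot=[
    [0,0,0],
    [0,0,0],
    [0,0,0],
  ],
  claw=[-0.3,-0.3,-0.3],
)

```text
clock: 14.85
eef_pos: [0.5352, 0.304, 0.235]
tool_rot: [0.001, 1.0, -0.003, -0.0]
force: [-0.4, -7.1, -0.4]
opening: 0.0295
```

Request:
play_rows(
  xyz=[
    [0,-0.6,-0.4],
    [0,-1.2,-0.9],
    [0,-1.8,-1.4],
    [0,-2.2,-1.7],
    [0,-2.2,-1.7],
    [0,-2.2,-3.5],
    [0,-2.2,-7],
    [0,-2.2,-12],
  ],
  delta_rot=[
    [0,0,0],
    [0,0,0],
    [0,0,0],
    [0,0,0],
    [0,0,0],
    [0,0,0],
    [0,0,0],
    [0,0,0],
  ],
  claw=[-0.3,-0.3,-0.3,-0.3,-0.2,-0.1,-0.1,-0.1],
)

```text
clock: 15.65
eef_pos: [0.5338, 0.2848, 0.3549]
tool_rot: [-0.001, 1.0, -0.001, -0.002]
force: [1.6, 0.4, -0.4]
opening: 0.0383
```

Request:
play_rows(
  xyz=[
    [0,0,-2],
    [0,0,-4],
    [0,0,-4],
    [0,0,-4],
    [0,0,-4],
    [0,0,-4],
  ],
  delta_rot=[
    [0,0,0],
    [0,0,0],
    [0,0,0],
    [0,0,0],
    [0,0,0],
    [0,0,0],
  ],
  claw=[-0.1,-0.1,-0.1,-0.1,-0.1,-0.1],
)

```text
clock: 16.25
eef_pos: [0.5346, 0.2851, 0.3946]
tool_rot: [-0.0, 1.0, -0.001, -0.001]
force: [0.3, -1.3, 0.2]
opening: 0.0383
```

```bash
python3 - <<'E'
from h import *
pair('13')
s=arm.get_state(); print(s['eef_pos'],s['opening'],s['force'])
E
```

```text
[0.53471266 0.28522027 0.39501474] 0.03843812542068082 [-0.56490428 -0.79779272  0.24355736]
```

View pics/c13.png

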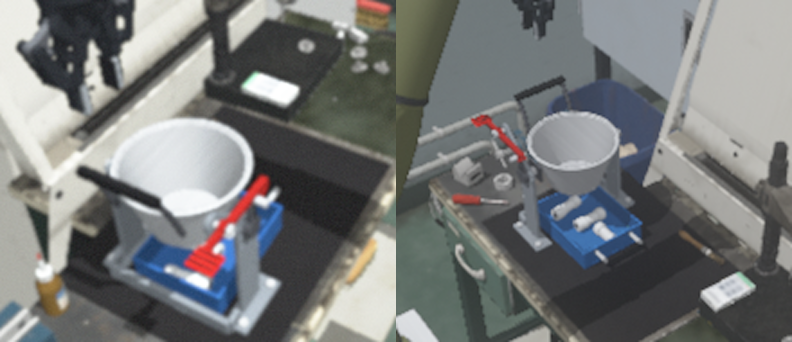

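```bash
python3 - <<'E'
from h import *
for t in ('s3','s13'):
    c=load(t); a=c['color'].astype(int); m=(a[...,0]>150)&(a[...,1]<70)&(a[...,2]<70); m[:245]=0;m[305:]=0;m[:,:225]=0;m[:,290:]=0
    v,u=np.nonzero(m); print(t,m.sum(),u.mean().round(2),v.mean().round(2),u.min(),u.max(),v.min(),v.max())
pair('14'); a=load('s13')['color'].astype(int);b=load('s14')['color'].astype(int);print(abs(a-b)[190:330,150:300].mean())
a=cv2.imread('pics/d14.png'); cv2.imwrite('pics/d14z.png',cv2.resize(a[110:240,190:310],None,fx=4.5,fy=4.5,interpolation=cv2.INTER_CUBIC))
E
```

```text
s3 375 253.69 279.45 234 278 249 302
s13 376 254.3 278.42 234 278 248 302
1.8424761904761904
```

View pics/d14z.png

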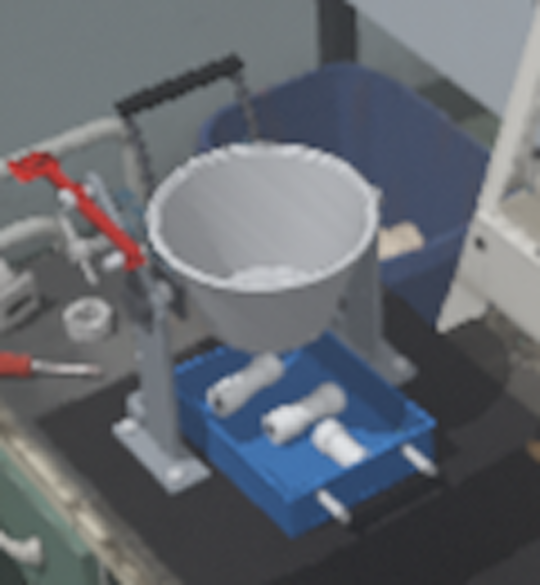

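The bowl is upright and empty with its catch back at rest. The three spacers lie in the tray, and the arm is clear of everything, so I'm handing in.

```bash
python3 -c "
from plant import arm
print(arm.finish_job())"
```

```text
the job is handed in; nothing more can be done
None
```

The job is done and handed in at about 16 s of the 72 s allowed; handing it in reported no verdict.

**What I did:**
- Gripped the tray handle and slid the tray in until it met the stop, at about 8–10 N.
- Pressed the catch pad down until the bowl nodded over by itself to about 0.75 rad.
- Pushed the handle bar on with loosely open fingers until the spacers slid out. I estimate 1.85 rad at the end of the push, from the fingertip position.
- Brought the bowl back to its rear stop, where the force rose to about 7 N. I then let it settle on the catch and lifted clear.

**Last checks:**
- **Spacers:** the side view shows all three in the tray, and the bowl is empty.
- **Bowl:** its handle bar is back within about a pixel of where it was while latched at the start.
- **Catch:** its red area is within about a pixel of its rest position.
- **At rest:** two pictures taken one after the other showed nothing moving.
- **Robot:** the fingers were about 0.1 m above the bar and touching nothing.
- **Other objects:** I did not measure the five things to be left alone. The arm never worked close to them, and the ones visible in the last views looked unmoved.

No check failed. One disagreed slightly: two estimates of the pivot's y position differed by about 5 mm, which made no difference to the work.

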